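# Scrub out the soldering-iron holder

## Task

Take the long-handled tube brush out of the tool rack and scrub out the leaning tube of the soldering-iron holder: push the brush down to the bottom of the tube, draw it up until the bristles show at the mouth, and push it down to the bottom a second time. Then hang the brush back upright in the rack hole it came from, its collar resting on the rack, and let go. Leave everything else where it stands.

Things in the scene. Friction and masses are not known exactly. Their poses are not given: they have to be found in the camera images.
- brush: tube brush hanging bristles down in a rack hole, 70 g. Origin on the axis at the collar's underside, z towards the handle's end. Plain round wooden handle 19 mm in diameter from 6 to 95 mm above the origin; steel collar 30 mm wide, 6 mm thick; below it a cone (17 mm wide narrowing to 8 mm at 14 mm below), a 6 mm stem and a bristle head 13 mm wide, 40 mm long, ending 85 mm below the origin.
- brush_tip (a point): lower end of the brush's bristle head, on its axis, 85 mm below the brush's origin
- tube: fixed aluminium tube of the iron holder, leaning 32 degrees from vertical towards the holder's -x (the robot's side): 20 mm inner and 26 mm outer diameter, 75 mm deep, the last 10 mm flared to 30 mm inside, 36 mm outside. Origin at the centre of the inner floor; z along the tube's axis, out of the mouth.
- tube_mouth (a point): centre of the tube's mouth, on its axis, 75 mm from the inner floor
- holder: fixed dark steel base of the iron holder, 150 x 100 x 14 mm, from x = -30 to 120 mm, with a bracket 76 mm high at x = 98 mm. Origin on the table, z up. The tube's inner floor is at x = 66, z = 36 mm, its mouth at about x = 26, z = 100 mm. A tool pushed into the tube leans back to -x and points down to +x.
- rack: wooden tool rack, fixed: a plate 60 mm (x) by 190 mm (y) and 12 mm thick, its top 115 mm above the table, on two end legs, with three through holes 20 mm in diameter at y = -60, 0 and 60 mm. Origin on the table under the middle hole, z up.
- screwdriver: screwdriver, black bulging handle 28 mm in diameter, 50 mm high above the rack, hanging in another hole of the rack from a collar of 27 mm diameter; origin at the collar's underside on the axis, z up along the handle. Bystander: leave it alone.
- nut_driver: T-handled nut driver, black cross bar 50 x 22 x 18 mm, top 46 mm above the rack, hanging in another hole of the rack from a collar of 27 mm diameter; origin at the collar's underside on the axis, z up along the handle. Bystander: leave it alone.
- motor: small steel motor standing on the table, 28 mm in diameter, 30 mm high plus a 14 mm shaft; origin under its centre. Bystander.
- scrub_brush: round scrubbing brush, wooden disc with bristles up, about 72 mm in diameter and 48 mm high; origin under its centre. Bystander.
- battery_box: black battery holder with two cells, 62 x 34 x 17 mm; origin under its centre. Bystander.
Not all that is in view belongs to the job. Leave any turquoise look-alike of the holder alone.

How it is judged:
By the outcome, as a careful person would: the job done as asked, in the order asked, and still so for the second after the job is handed in, with the robot touching nothing.
It also fails if it takes over 56 s, if anything falls off the work surface, if the arm or the gripper's body presses on something with over 40 N, if the wrist force passes 120 N, or if a joint passes its speed limit or range.

## Robot

A 7-joint arm with a two-finger parallel gripper is mounted at the origin on the work surface. World frame = base frame: x ahead of the robot, y to its left, z up, the work surface at z = 0. Lengths are in m, angles in rad, forces in N, time in s.
With the tool pointing down it reaches from about 0.425 to 0.8 m from the base axis. Payload 8.3 kg.
Tool frame: the origin (TCP) lies at the very end of the fingers, on their centre line; the grasp point (between the pads) lies 19 mm behind it (bot.hold_point_z is the distance from the TCP to the grasp point, in m); z points along the fingers, y is the line along which they close (so a half turn about z gives the same grasp; the last joint's range is limited). The gripper opens to 85 mm and grips with 20 to 120 N. Pads are 22 mm wide; open, the fingers measure 114 mm over their backs; the gripper's body (76 mm by 85 mm) begins 54 mm behind the grasp point. The pads swing forward as they close: fully open they stand 13 mm farther back than shut.
Start: joints at [-1.189, 0.383, 0.016, 1.37, -0.006, 1.388, -0.046], TCP at [0.269, 0.564, 0.231] pointing down, gripper open.
Joint ranges: [-2.95, 2.95], [-0.25, 2.06], [-1.52, 1.56], [0.18, 2.33], [-1.44, 4.58], [0.02, 2.06], [-3.01, 3.01]. Speed limits (rad/s): [2.39, 2.39, 3.01, 3.01, 3.14, 3.14, 3.14].

## Interface

Orientations are given as a 3x3 rotation matrix whose columns are the frame's x, y, z axes.
In Python, from cell import bot, capture, camera_params gives the robot as it stands.
- The arm moves only by the tool arm_command, never from a script. Its argument "motion" is one flat list of numbers, 4 for each row, row after row: the shift along the world's x, y, z in mm, then the turn about the world's z in degrees. A call has 1 to 8 rows; each row is the pose to reach, as a shift and turn from the pose commanded when the call began; what a row does not reach only later rows make up. A row lasts 1/12 s, in which the tool goes at most 41.7 mm and 7.16 degrees, less where a joint would pass 70% of its speed; a pose out of reach is approached as far as the arm can. A call with a gripper value outside its range is refused whole. "fingers" is the finger opening in mm, from 0 to 85.4, set as the call begins (left out, the last holds). The fingers move at their own pace and stop on an object; "squeeze" is the grip in N (left out, the last holds). Time passes only in rows, so rows that repeat a pose let the fingers close. It gives the time, the measured TCP pose, the force, the opening and the grip force at its end, in the units of the state.
- bot.observe(): the state, without advancing time (a new reading comes with each control period).
- capture(name): name is "scene" or "top"; returns the picture (400x640x3 uint8, red, green, blue); there is no depth.
- camera_params(name): a dict with "intrinsics" (3x3 intrinsics, pixels), "k1" (the pictures are not rectified: a ray, as slopes to the right and down, at radius r is drawn at 1 + k1 r^2 times it, then the intrinsics apply), "R" (3x3) and "t" (3): a world point X has camera coordinates R X + t. Camera axes: x right, y down, z forward; pixel columns grow to the right and rows downward; lengths in m; the calibration is good to about 2 mm. A picture is of the moment at which its call begins. camera_params takes no time and is no camera call.
- bot.finish_job(): hands the job in; it is judged then, once.
The state is a dict: "time": time; "qpos": joint angles; "qvel": joint speeds; "effort": joint torques, N m; "ee_pos": TCP position; "tcp_rot": TCP orientation; "force": force on the tool from outside, world axes, zero at the start; "moment": the same for the moment, N m; "grip_width": finger opening in m; "gripper_force": force on a finger pad.
Only numpy, scipy, OpenCV 4.12 (cv2) and the standard library are available. Lean on these libraries where they do the work, as an engineer would, in place of code of your own. Each camera call takes 0.05 s, during which the arm holds its last target. There are 200 camera calls.

## Working session

There is one attempt and no reset: what is moved stays moved. The work goes in short steps, Python scripts to look and compute and a tool call to move; the robot and the scene stay as the last step left them, time stands still between calls to the robot, and variables do not carry over. Pictures are saved under pics/ and viewed, at most 10 in all, crops included, and the job is handed in when it is done.

Besides the shell and the picture viewer there is one more tool, called after ">>>" in YAML: its name, and indented under it one key for each argument. arm_command: Moves the arm, as the interface text tells. Its arguments: {"type":"object","properties":{"motion":{"type":"array"},"fingers":{"type":"number"},"squeeze":{"type":"number"}},"required":["motion"]}

```bash
ls; mkdir -p pics; python3 - <<'E'
from cell import bot,capture,camera_params
import cv2
for n in("scene","top"):
    cv2.imwrite(f"pics/{n}0.png",capture(n)[:,:,::-1]); p=camera_params(n); print(n,p)
s=bot.observe();print(s['time'],s['ee_pos'],s['tcp_rot'],s['grip_width'],bot.hold_point_z)
E
```

```text
pics
scene {'intrinsics': array([[477.69456005,   0.        , 321.2252408 ],
       [  0.        , 477.69456005, 204.51813565],
       [  0.        ,   0.        ,   1.        ]]), 'k1': 0.048403095451916574, 'R': array([[ 0.08200501,  0.99660169, -0.00776189],
       [ 0.74761749, -0.06666379, -0.66077532],
       [-0.65904724,  0.04838396, -0.75054362]]), 't': array([-0.06446401, -0.29472116,  1.65000441])}
top {'intrinsics': array([[391.68864407,   0.        , 325.76684863],
       [  0.        , 391.68864407, 198.14054943],
       [  0.        ,   0.        ,   1.        ]]), 'k1': 0.017939513943807002, 'R': array([[ 0.02074482, -0.99977734, -0.00386335],
       [-0.97963713, -0.01955476, -0.19982168],
       [ 0.19970164,  0.00792995, -0.97982466]]), 't': array([0.00371393, 0.51692484, 0.90780464])}
0.1 [0.26866973 0.5638243  0.23039943] [[-9.02753290e-01  4.30158094e-01 -7.14521643e-04]
 [ 4.30158687e-01  9.02751972e-01 -1.54270743e-03]
 [-1.85722646e-05 -1.70004190e-03 -9.99998555e-01]] 0.08558734004078729 0.0187
```

View pics/scene0.png

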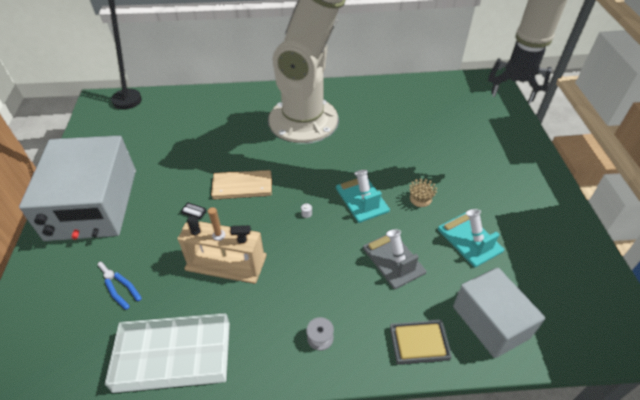

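View pics/top0.png

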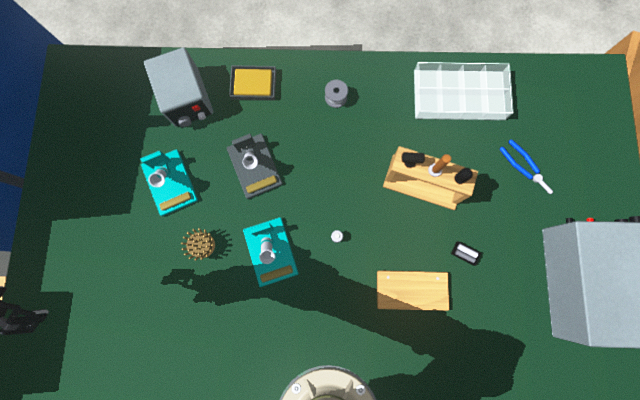

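The dark holder is at scene (395,258) / top (253,165). The turquoise look-alikes at scene (362,195) and (472,235) are excluded. The wooden handle in the middle rack hole, scene (215,222) / top (440,162), looks like the brush. The black handles on either side are the screwdriver and nut driver. I'll confirm this in an enlarged crop.

```bash
python3 - <<'E'
import cv2,numpy as np
s=cv2.imread("pics/scene0.png");t=cv2.imread("pics/top0.png")
def c(i,x,y,w=100,h=75):return cv2.resize(i[y:y+h,x:x+w],None,fx=4,fy=4,interpolation=cv2.INTER_CUBIC)
cv2.imwrite("pics/crop0.png",np.vstack([np.hstack([c(s,172,205),c(s,345,220)]),np.hstack([c(t,383,138),c(t,205,128)])]))
E
```

```text
(no output)
```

View pics/crop0.png

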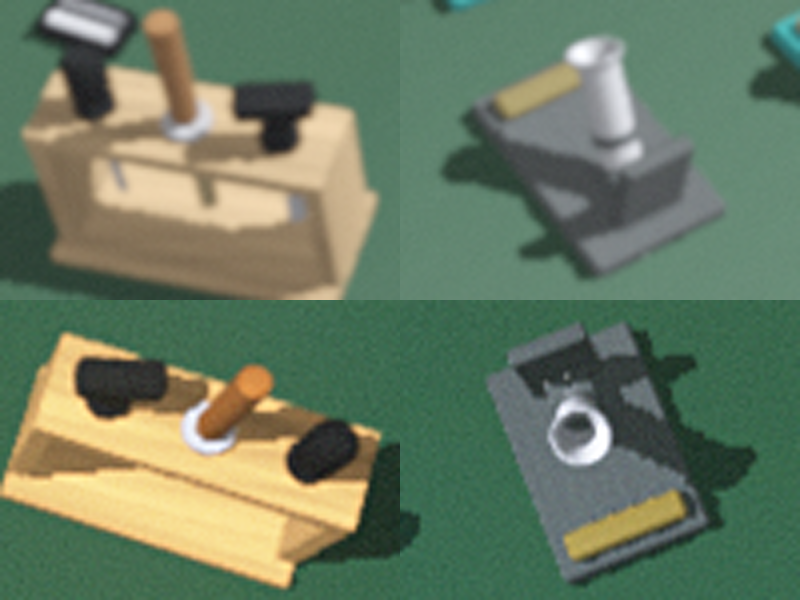

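The crop confirms it. The plain brown handle with the steel collar, scene about (213,210) top end and (218,235) collar, top about (447,157)/(435,168), is the brush. The dark grey holder's mouth is at scene (394,234) / top (250,160). Next I measure with masks.

```bash
cat > h.py <<'E'
import cv2,numpy as np
from cell import camera_params
P={n:camera_params(n) for n in("scene","top")}
def ray(n,uv):
    p=P[n];K=p['intrinsics'];d=np.array([(uv[0]-K[0,2])/K[0,0],(uv[1]-K[1,2])/K[1,1]]);u=d.copy()
    for _ in range(20):u=d/(1+p['k1']*(u@u))
    v=p['R'].T@np.array([*u,1]);return -p['R'].T@p['t'],v/np.linalg.norm(v)
def plane(n,uv,z):
    c,v=ray(n,uv);return c+v*(z-c[2])/v[2]
def tri(a,b):
    c1,v1=ray("scene",a);c2,v2=ray("top",b)
    s=np.linalg.lstsq(np.c_[v1,-v2],c2-c1,rcond=None)[0]
    x,y=c1+s[0]*v1,c2+s[1]*v2;return (x+y)/2,np.linalg.norm(x-y)*1000
def pix(n,X):
    p=P[n];q=p['R']@np.asarray(X)+p['t'];u=q[:2]/q[2];u=u*(1+p['k1']*(u@u));K=p['intrinsics'];return np.array([K[0,0]*u[0]+K[0,2],K[1,1]*u[1]+K[1,2]])
E
python3 - <<'E'
from h import *
im={n:cv2.imread(f"pics/{n}0.png") for n in P}
W={"scene":dict(br=(195,200,235,245),tu=(378,222,412,262)),"top":dict(br=(422,148,458,180),tu=(236,146,266,176))}
rows=[]
for n in P:
    hsv=cv2.cvtColor(im[n],cv2.COLOR_BGR2HSV).astype(int);H,S,V=hsv[...,0],hsv[...,1],hsv[...,2]
    def big(m,w):
        k=np.zeros(m.shape,np.uint8);x0,y0,x1,y1=w;k[y0:y1,x0:x1]=m[y0:y1,x0:x1]
        c=max(cv2.findContours(k,0,cv2.CHAIN_APPROX_NONE)[0],key=cv2.contourArea);return c
    c={'handle':big((H<18)&(S>(125 if n=="scene" else 160)),W[n]['br']),'collar':big((S<75)&(V>120),W[n]['br']),'tube':big((S<60)&(V>135),W[n]['tu'])}
    for k in c: print(n,k,cv2.contourArea(c[k]),cv2.minAreaRect(c[k]),np.round(cv2.fitEllipse(c[k])[0],1) if len(c[k])>4 else'')
    vis=cv2.resize(im[n],None,fx=8,fy=8,interpolation=cv2.INTER_CUBIC)
    for k in c: cv2.polylines(vis,[c[k]*8+4],True,(0,0,255),1)
    def cr(x,y):return vis[y*8:y*8+290,x*8:x*8+390]
    rows.append(np.hstack([cr(*((190,205) if n=="scene" else (415,145))),cr(*((370,225) if n=="scene" else (228,142)))]))
    if n=="top":
        b=big((S<70)&(V>40)&(V<135),(215,125,290,205));r=cv2.boxPoints(cv2.minAreaRect(b));print(cv2.contourArea(b),[plane(n,q,.014)[:2].round(4) for q in r])
cv2.imwrite("pics/m1.png",np.vstack(rows))
E
```

```text
scene handle 0.0 ((214.0, 216.0), (0.0, 0.0), 0.0) 
scene collar 306.0 ((214.84326171875, 229.84056091308594), (28.333200454711914, 29.165002822875977), 81.02737426757812) [213.7 230.2]
scene tube 385.5 ((393.87432861328125, 245.68495178222656), (34.245243072509766, 21.70828628540039), 75.3791275024414) [395.6 243.9]
top handle 103.5 ((441.2500305175781, 163.24998474121094), (7.77817440032959, 21.21320343017578), 45.0) [441.9 162.2]
top collar 63.5 ((433.7256774902344, 170.6150360107422), (13.546380996704102, 10.442001342773438), 48.8140754699707) [434.6 169.7]
top tube 197.5 ((248.2310333251953, 160.57241821289062), (18.768280029296875, 15.031232833862305), 48.366458892822266) [249.2 160.5]
2176.5 [array([0.6664, 0.2855]), array([0.7092, 0.1914]), array([0.5586, 0.1259]), array([0.5182, 0.2178])]
```

View pics/m1.png

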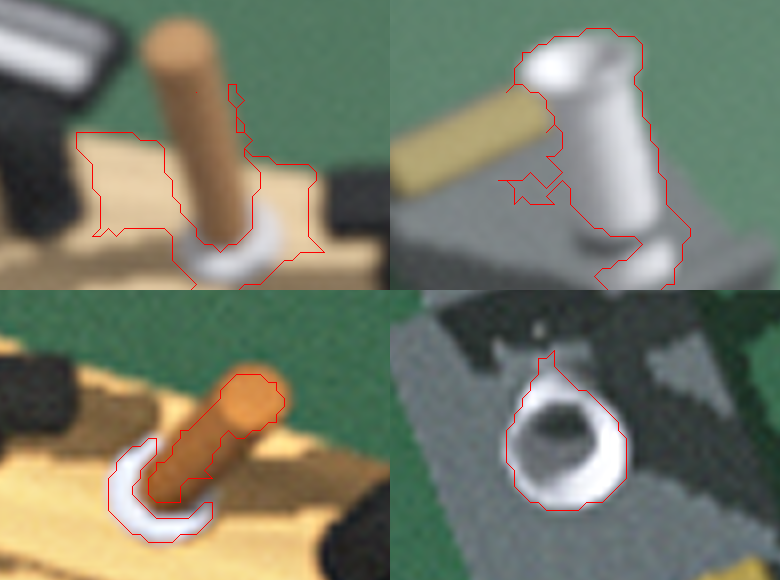

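Top view: handle top (446.2,157.9), collar (434.3,169.9), mouth ring centre (249.6,161.2). Scene view: handle top (212.1,209.8), collar (218.8,234.6), mouth (393.1,232.8). I'll triangulate these.

```bash
python3 - <<'E'
from h import *
for k,a,b in(("handle",(212.1,209.8),(446.2,157.9)),("collar",(218.8,234.6),(434.3,169.9)),("mouth",(393.1,232.8),(249.6,161.2))):
    x,e=tri(a,b);print(k,x.round(4),round(e,1))
t=cv2.imread("pics/top0.png")
print("handle on .21",plane("top",(446.2,157.9),.21).round(4),plane("scene",(212.1,209.8),.21).round(4),"collar .121",plane("top",(434.3,169.9),.121).round(4),plane("scene",(218.8,234.6),.121).round(4),"mouth",plane("top",(249.6,161.2),.1).round(4),plane("scene",(393.1,232.8),.1).round(4))
h=cv2.cvtColor(t,cv2.COLOR_BGR2HSV)
# sponge (top crop 205,128) and rack top plate corners, back edge seen at crop px
m=cv2.inRange(h,(20,90,80),(32,255,255));m[:, :240]=0;m[:175]=0;m[200:]=0;m[:,290:]=0
r=cv2.minAreaRect(max(cv2.findContours(m,0,1)[0],key=cv2.contourArea));b=cv2.boxPoints(r);print("sponge",r,[plane("top",q,.024)[:2].round(4) for q in b])
# rack back edge: crop (70,335-300)->(380,433-300)
A,B=[plane("top",(383+x/4,138+y/4),.115) for x,y in((66,33),(381,134))];print("rack edge",A,B,np.degrees(np.arctan2(*(A-B)[:2])))
# holder edges: right long edge crop (625,323)->(708,520), left (490,378)->(570,580)
for q in(((625,323),(708,520)),((488,378),(567,580))):
    A,B=[plane("top",(205+(x-400)/4,128+(y-300)/4),.014) for x,y in q];d=A-B;print("holder edge",A.round(4),B.round(4),np.degrees(np.arctan2(d[1],d[0])))
E
```

```text
handle [ 0.5748 -0.2342  0.2099] 2.3
collar [ 0.5751 -0.2344  0.1171] 2.3
mouth [0.5933 0.1967 0.0984] 0.1
handle on .21 [ 0.5748 -0.2353  0.21  ] [ 0.5753 -0.233   0.21  ] collar .121 [ 0.574  -0.2345  0.121 ] [ 0.5785 -0.2324  0.121 ] mouth [0.5928 0.1963 0.1   ] [0.5944 0.1964 0.1   ]
sponge ((260.9482116699219, 183.87425231933594), (7.451817035675049, 31.221485137939453), 67.61986541748047) [array([0.5489, 0.22  ]), array([0.5815, 0.1481]), array([0.5636, 0.1401]), array([0.5311, 0.2117])]
rack edge [ 0.6316394  -0.15668668  0.115     ] [ 0.57373856 -0.33702563  0.115     ] 17.800097525673603
holder edge [0.6944 0.1883 0.014 ] [0.562  0.1279 0.014 ] 24.52308224655552
holder edge [0.6547 0.2759 0.014 ] [0.5209 0.2161 0.014 ] 24.096175766948924
```

Measured values against the text:
- **Brush:** axis at (0.575, -0.234), top at z 0.210 as expected.
- **Mouth:** (0.5935, 0.1965, 0.099). The base edges predict (0.5925, 0.195), so they agree.
- **Holder:** yaw 24.3°.

The tool can't tilt, so I will close the fingers along the holder's y. The brush can then pivot in the pads, pre-tilted with its tip in the rack hole and guided by the tube. First I travel to above the brush.

>>> arm_command:
  motion: [19, -29, 5, -6, 38, -58, 10, -12, 57, -87, 15, -18, 76, -116, 20, -24, 95, -145, 25, -30, 114, -174, 30, -36, 133, -203, 35, -42, 152, -232, 40, -48]
  fingers: 45

```text
time: 0.77
ee_pos: [0.4213, 0.3305, 0.2712]
tcp_rot: [[-0.279, 0.96, -0.001], [0.96, 0.279, -0.0], [0.0, -0.001, -1.0]]
force: [0.3, 1.2, -0.7]
grip_width: 0.0451
gripper_force: 0.0
```

>>> arm_command:
  motion: [11, -36, 0, -6, 22, -72, 0, -12, 33, -108, 0, -18, 44, -144, 0, -24, 55, -180, 0, -30, 66, -216, 0, -36, 77, -252, 0, -42, 88, -288, 0, -48]

```text
time: 1.43
ee_pos: [0.5088, 0.0423, 0.2712]
tcp_rot: [[0.527, 0.85, -0.0], [0.85, -0.527, 0.0], [0.0, -0.0, -1.0]]
force: [1.8, 0.9, 0.3]
grip_width: 0.045
gripper_force: 0.0
```

>>> arm_command:
  motion: [8, -34, 0, -5, 16, -68, 0, -10, 24, -102, 0, -15, 32, -136, 0, -20, 40, -170, 0, -25, 50, -210, 0, -30, 60, -246, 0, -34, 66, -278, 0, -34]

```text
time: 2.1
ee_pos: [0.5751, -0.2359, 0.2706]
tcp_rot: [[0.912, 0.411, -0.001], [0.411, -0.912, -0.0], [-0.001, -0.0, -1.0]]
force: [-0.2, 0.1, 0.0]
grip_width: 0.0454
gripper_force: 0.0
```

>>> arm_command:
  motion: [0, 2, -15, 0, 0, 2, -30, 0, 0, 2, -45, 0, 0, 2, -60, 0, 0, 2, -75, 0, 0, 2, -90, 0, 0, 2, -102, 0, 0, 2, -106, 0]

```text
time: 2.77
ee_pos: [0.5739, -0.2311, 0.1628]
tcp_rot: [[0.91, 0.415, -0.003], [0.415, -0.91, 0.001], [-0.003, -0.002, -1.0]]
force: [-0.1, 0.3, -0.3]
grip_width: 0.0448
gripper_force: 0.0
```

>>> arm_command:
  motion: [0, 0, 0, 0, 0, 0, 0, 0, 0, 0, 0, 0, 0, 0, 0, 0, 0, 0, 0, 0, 0, 0, 0, 0]
  fingers: 0
  squeeze: 30

```text
time: 3.27
ee_pos: [0.5752, -0.2322, 0.166]
tcp_rot: [[0.91, 0.415, 0.001], [0.415, -0.91, -0.0], [0.001, 0.001, -1.0]]
force: [0.6, -1.0, 0.2]
grip_width: 0.0179
gripper_force: 30.0
```

>>> arm_command:
  motion: [0, 0, 8, 0, 0, 0, 20, 0, 0, 0, 35, 0, 0, 0, 50, 0, 0, 0, 64, 0, 0, 0, 73, 0, 0, 0, 75, 0, 0, 0, 75, 0]

```text
time: 3.93
ee_pos: [0.5752, -0.2319, 0.2413]
tcp_rot: [[0.91, 0.415, 0.002], [0.415, -0.91, -0.0], [0.001, 0.001, -1.0]]
force: [0.1, -0.2, -1.4]
grip_width: 0.018
gripper_force: 30.0
```

```bash
cat > look.py <<'E'
import sys
from h import *
from cell import capture,bot
name=sys.argv[1];a=[int(v) for v in sys.argv[2:]]  # sx sy tx ty (crop centres)
ims=[]
for n,x,y in(("scene",a[0],a[1]),("top",a[2],a[3])):
    i=cv2.cvtColor(capture(n),cv2.COLOR_RGB2BGR);cv2.imwrite(f"pics/{name}_{n}.png",i)
    x0,y0=x-33,y-45;print(n,"offset",x0,y0)
    ims.append(cv2.resize(i[y0:y0+90,x0:x0+66],None,fx=6,fy=6,interpolation=cv2.INTER_CUBIC))
cv2.imwrite(f"pics/{name}.png",np.hstack(ims))
s=bot.observe();print(s['time'],s['ee_pos'].round(4),s['force'].round(1),s['moment'].round(2))
E
python3 look.py l1 215 215 440 165
```

```text
scene offset 182 170
top offset 407 120
4.0333 [ 0.5746 -0.2315  0.2397] [-0.6 -0.  -0.6] [-0.02 -0.    0.06]
```

View pics/l1.png

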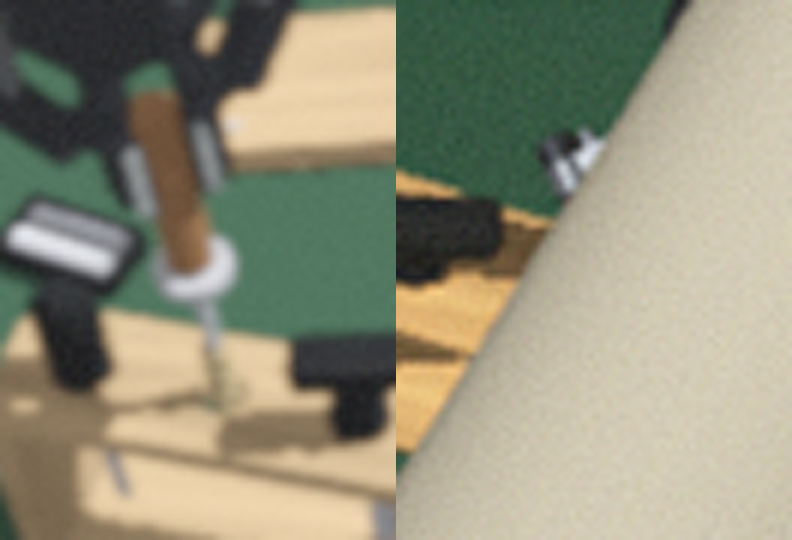

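The brush hangs straight in the pads, collar at about scene (215,215), with its tip still in the middle hole near (218,237). I'll tilt it by arcing the grip about the hole.

>>> arm_command:
  motion: [-6, -3, 0, 0, -13, -6, 0, 0, -17, -8, 0, 0, -22, -10, -1, 0, -27, -12, -1, 0, -31, -14, -2, 0, -36, -16, -3, 0, -40, -18, -4, 0]

```text
time: 4.7
ee_pos: [0.5345, -0.2503, 0.2366]
tcp_rot: [[0.91, 0.415, 0.001], [0.415, -0.91, -0.0], [0.001, 0.001, -1.0]]
force: [2.3, -0.2, 0.9]
grip_width: 0.0182
gripper_force: 30.9
```

>>> arm_command:
  motion: [-4, -2, -1, 0, -9, -4, -3, 0, -14, -6, -5, 0, -18, -8, -7, 0, -23, -10, -9, 0, -27, -12, -11, 0, -31, -14, -13, 0, -35, -16, -15, 0]

```text
time: 5.37
ee_pos: [0.4995, -0.2658, 0.2209]
tcp_rot: [[0.91, 0.415, -0.0], [0.415, -0.91, 0.0], [0.0, -0.0, -1.0]]
force: [3.3, -0.9, -0.7]
grip_width: 0.0184
gripper_force: 32.1
```

```bash
python3 look.py l2 208 215 440 165
```

```text
scene offset 175 170
top offset 407 120
5.4667 [ 0.4988 -0.2661  0.2207] [ 2.7 -0.1 -0.9] [-0.45 -0.7  -0.15]
```

View pics/l2.png

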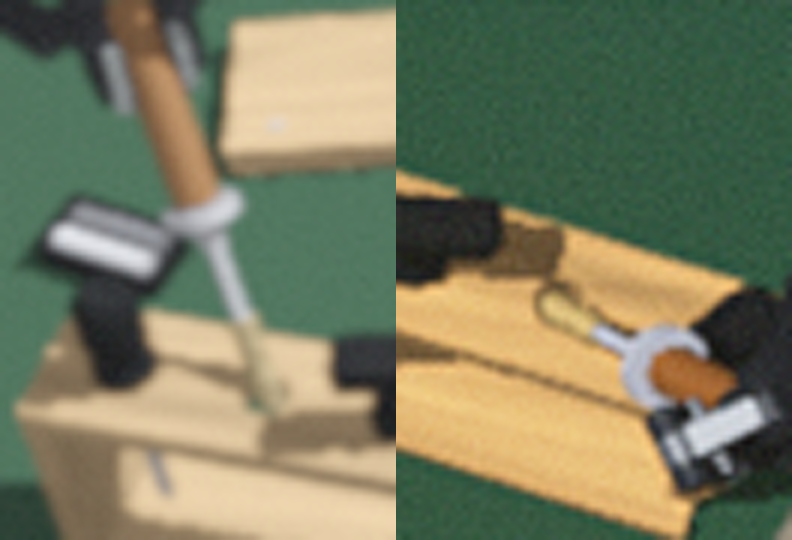

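The brush now leans as intended. The tip is in the hole at top about (432,170) and the collar is at scene (208,205). With R=155 mm and 32° the tip computes to (0.574,-0.232,0.108), which matches the hole. Next I pull out along the axis and carry it to the tube.

>>> arm_command:
  motion: [-4, -2, 6, 0, -9, -4, 16, 0, -15, -6, 30, 0, -15, -6, 48, 0, -15, -5, 66, 0, -12, 15, 80, 0, -8, 45, 85, 0, -4, 80, 85, 0]

```text
time: 6.13
ee_pos: [0.4947, -0.1877, 0.3086]
tcp_rot: [[0.912, 0.41, 0.001], [0.41, -0.912, -0.001], [0.001, 0.002, -1.0]]
force: [1.6, -0.1, -1.1]
grip_width: 0.0182
gripper_force: 31.7
```

>>> arm_command:
  motion: [2, 38, 0, 0, 4, 76, 0, 0, 6, 114, 0, 0, 8, 152, 0, 0, 10, 190, 0, 0, 12, 228, 0, 0, 13, 262, 0, 0, 14, 290, 0, 0]

```text
time: 6.8
ee_pos: [0.5087, 0.1065, 0.3069]
tcp_rot: [[0.909, 0.417, -0.001], [0.417, -0.909, -0.0], [-0.001, -0.0, -1.0]]
force: [-0.6, -0.4, -0.5]
grip_width: 0.0186
gripper_force: 31.7
```

>>> arm_command:
  motion: [0, 20, -5, 0, 0, 38, -15, 0, 0, 50, -28, 0, 0, 54, -42, 0, 0, 54, -54, 0, 0, 54, -64, 0, 0, 54, -72, 0, 0, 54, -77, 0]

```text
time: 7.47
ee_pos: [0.5095, 0.1574, 0.2287]
tcp_rot: [[0.91, 0.414, -0.001], [0.414, -0.91, -0.001], [-0.001, 0.0, -1.0]]
force: [-0.3, 0.3, -0.2]
grip_width: 0.0182
gripper_force: 31.7
```

```bash
python3 look.py l3 385 220 258 170
```

```text
scene offset 352 175
top offset 225 125
7.5667 [0.5095 0.1575 0.2288] [-0.5 -0.1 -0.9] [-0.07 -0.02 -0.02]
```

View pics/l3.png

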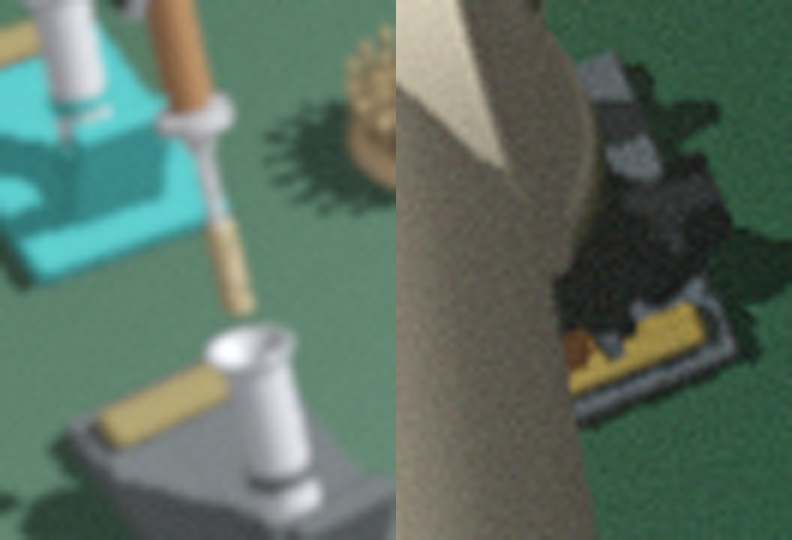

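In the scene view the tip is at about (392,226), just above the mouth at (394,233), and the brush's line runs on into the tube. I insert along the tube's axis.

>>> arm_command:
  motion: [2, 1, -4, 0, 5, 2, -8, 0, 7, 3, -13, 0, 10, 4, -17, 0, 12, 5, -21, 0, 14, 6, -25, 0, 17, 8, -30, 0, 19, 9, -34, 0]

```text
time: 8.23
ee_pos: [0.5291, 0.1675, 0.1946]
tcp_rot: [[0.91, 0.415, -0.0], [0.415, -0.91, -0.0], [-0.0, -0.0, -1.0]]
force: [-0.4, -0.1, -1.4]
grip_width: 0.0183
gripper_force: 31.7
```

>>> arm_command:
  motion: [3, 1, -5, 0, 6, 3, -10, 0, 9, 4, -15, 0, 12, 5, -20, 0, 14, 7, -25, 0, 17, 8, -30, 0, 20, 9, -35, 0, 22, 10, -39, 0]

```text
time: 8.9
ee_pos: [0.5512, 0.1772, 0.1556]
tcp_rot: [[0.91, 0.415, -0.0], [0.415, -0.91, -0.0], [-0.0, 0.0, -1.0]]
force: [-0.5, 0.8, 0.0]
grip_width: 0.0182
gripper_force: 31.7
```

>>> arm_command:
  motion: [1, 1, -2, 0, 2, 1, -4, 0, 3, 1, -6, 0, 4, 2, -7, 0, 5, 2, -8, 0]

```text
time: 9.32
ee_pos: [0.5552, 0.1784, 0.1502]
tcp_rot: [[0.91, 0.414, -0.002], [0.414, -0.91, 0.0], [-0.001, -0.001, -1.0]]
force: [-18.6, -6.9, 28.9]
grip_width: 0.0179
gripper_force: 34.5
```

>>> arm_command:
  motion: [1, 0, -1, 0, 1, 1, -2, 0, 2, 1, -3, 0, 2, 1, -3, 0]

```text
time: 9.65
ee_pos: [0.5576, 0.1791, 0.1495]
tcp_rot: [[0.91, 0.414, 0.0], [0.414, -0.91, 0.002], [0.001, -0.002, -1.0]]
force: [-18.8, -7.3, 32.5]
grip_width: 0.0185
gripper_force: 34.9
```

The force is about 37 N along the axis and the computed depth about 75 mm, so it is at the bottom. I draw up about 60 mm so the bristles show.

>>> arm_command:
  motion: [-3, -1, 5, 0, -7, -3, 12, 0, -11, -5, 20, 0, -15, -7, 27, 0, -19, -9, 34, 0, -24, -11, 42, 0, -28, -13, 49, 0, -31, -14, 54, 0]

```text
time: 10.32
ee_pos: [0.5266, 0.1659, 0.2004]
tcp_rot: [[0.91, 0.415, 0.001], [0.415, -0.91, 0.001], [0.001, -0.0, -1.0]]
force: [0.4, 0.6, -1.5]
grip_width: 0.0178
gripper_force: 31.5
```

```bash
python3 look.py l4 385 220 258 170
```

```text
scene offset 352 175
top offset 225 125
10.4167 [0.527  0.1662 0.2005] [-0.3  1.  -0.3] [-0.02 -0.   -0.  ]
```

View pics/l4.png

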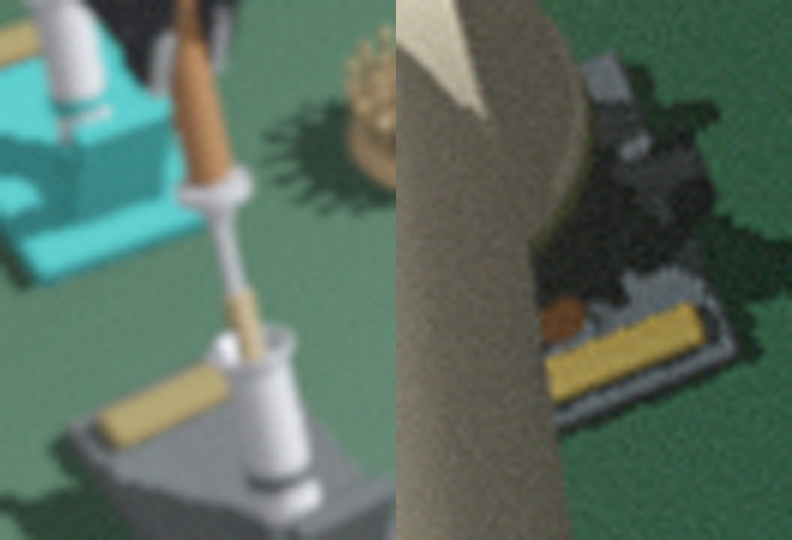

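The bristles show about 25 mm above the mouth, at scene (393,227), and the tip is still inside. Now the second push to the bottom.

>>> arm_command:
  motion: [3, 1, -6, 0, 7, 3, -12, 0, 11, 5, -19, 0, 15, 7, -26, 0, 18, 8, -32, 0, 22, 10, -38, 0, 25, 11, -43, 0, 27, 12, -46, 0]

```text
time: 11.08
ee_pos: [0.554, 0.1782, 0.1521]
tcp_rot: [[0.91, 0.415, -0.001], [0.415, -0.91, -0.001], [-0.001, 0.0, -1.0]]
force: [-1.3, -0.7, -0.8]
grip_width: 0.0183
gripper_force: 31.5
```

>>> arm_command:
  motion: [1, 0, -2, 0, 2, 1, -4, 0, 3, 2, -6, 0, 4, 2, -8, 0, 4, 2, -8, 0]

```text
time: 11.5
ee_pos: [0.5577, 0.1792, 0.1488]
tcp_rot: [[0.91, 0.414, 0.0], [0.414, -0.91, 0.001], [0.001, -0.001, -1.0]]
force: [-14.8, -6.3, 25.8]
grip_width: 0.0181
gripper_force: 34.1
```

The same height was reached again, with about 30 N at the floor. I withdraw along the axis, rise and return to above the rack.

>>> arm_command:
  motion: [-5, -2, 9, 0, -11, -5, 20, 0, -18, -8, 32, 0, -25, -11, 44, 0, -32, -15, 57, 0, -39, -18, 69, 0, -46, -21, 81, 0, -52, -24, 92, 0]

```text
time: 12.17
ee_pos: [0.5054, 0.1559, 0.2387]
tcp_rot: [[0.91, 0.415, 0.001], [0.415, -0.91, 0.001], [0.001, -0.0, -1.0]]
force: [-0.0, -0.7, -0.8]
grip_width: 0.0182
gripper_force: 31.5
```

>>> arm_command:
  motion: [0, 0, 20, 0, 0, -5, 45, 0, 0, -20, 65, 0, 0, -45, 74, 0, 0, -80, 74, 0, 0, -118, 74, 0, 0, -156, 74, 0, 0, -194, 74, 0]

```text
time: 12.83
ee_pos: [0.5053, -0.0396, 0.312]
tcp_rot: [[0.91, 0.415, 0.001], [0.415, -0.91, 0.001], [0.001, -0.0, -1.0]]
force: [0.7, 0.2, -2.0]
grip_width: 0.0188
gripper_force: 31.5
```

>>> arm_command:
  motion: [0, -38, 0, 0, 0, -76, 0, 0, -2, -114, 0, 0, -3, -150, 0, 0, -4, -180, 0, 0, -5, -205, 0, 0, -5, -220, 0, 0, -5, -226, 0, 0]

```text
time: 13.5
ee_pos: [0.4995, -0.2669, 0.3118]
tcp_rot: [[0.912, 0.411, 0.0], [0.411, -0.912, -0.001], [-0.0, 0.001, -1.0]]
force: [-0.5, 0.5, -0.6]
grip_width: 0.0177
gripper_force: 31.5
```

>>> arm_command:
  motion: [2, 1, -12, 0, 2, 1, -26, 0, 2, 1, -40, 0, 2, 1, -52, 0, 2, 1, -62, 0, 2, 1, -70, 0, 2, 1, -75, 0, 2, 1, -77, 0]

```text
time: 14.17
ee_pos: [0.5028, -0.2623, 0.2335]
tcp_rot: [[0.91, 0.415, -0.001], [0.415, -0.91, 0.0], [-0.0, -0.001, -1.0]]
force: [-0.7, -0.4, -0.4]
grip_width: 0.0183
gripper_force: 31.5
```

```bash
python3 look.py l5 208 215 440 165; python3 -c "
from h import *
for e in(0,.006):
  print([pix(n,(.575,-.232,.115+e)).round(1) for n in P])"
```

```text
scene offset 175 170
top offset 407 120
14.2667 [ 0.5029 -0.2627  0.2343] [-0.2  0.8 -0.3] [-0.01  0.11 -0.03]
[array([219.5, 235. ]), array([432.5, 170.1])]
[array([219. , 233.5]), array([433.2, 169.4])]
```

View pics/l5.png

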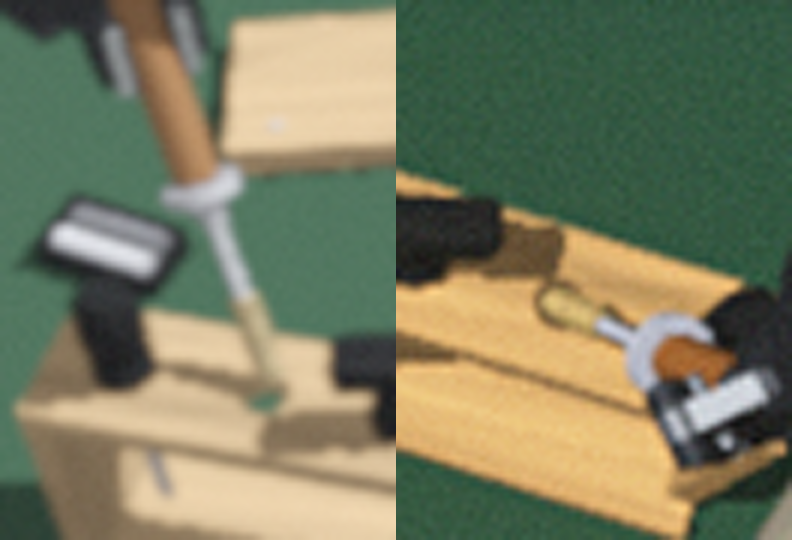

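The tip is right over the hole: green shows through at scene (219,237), and the rim at top about (433,170) surrounds the tip. I'll nudge back 2–3 mm, enter about 5 mm and feel for contact.

>>> arm_command:
  motion: [-1, -1, 0, 0, -2, -2, -2, 0, -2, -2, -5, 0, -2, -2, -8, 0, -2, -2, -11, 0, -2, -2, -12, 0, -2, -2, -12, 0]

```text
time: 14.85
ee_pos: [0.5015, -0.2648, 0.2224]
tcp_rot: [[0.91, 0.415, 0.001], [0.415, -0.91, -0.0], [0.001, 0.001, -1.0]]
force: [2.3, -1.2, -0.4]
grip_width: 0.018
gripper_force: 31.6
```

>>> arm_command:
  motion: [4, 2, 2, 0, 9, 4, 4, 0, 13, 6, 6, 0, 17, 8, 8, 0, 22, 10, 9, 0, 27, 12, 11, 0, 31, 14, 12, 0, 36, 16, 13, 0]

```text
time: 15.52
ee_pos: [0.5373, -0.2489, 0.2356]
tcp_rot: [[0.91, 0.415, 0.0], [0.415, -0.91, -0.0], [0.0, 0.0, -1.0]]
force: [-1.1, -3.0, 1.6]
grip_width: 0.0183
gripper_force: 31.1
```

>>> arm_command:
  motion: [4, 2, 1, 0, 9, 5, 2, 0, 14, 7, 2, 0, 19, 9, 3, 0, 24, 11, 3, 0, 29, 13, 3, 0, 34, 15, 3, 0, 39, 18, 3, 0]

```text
time: 16.18
ee_pos: [0.5763, -0.2306, 0.2381]
tcp_rot: [[0.91, 0.415, -0.0], [0.415, -0.91, 0.0], [-0.0, -0.0, -1.0]]
force: [-1.6, -3.3, 0.8]
grip_width: 0.0181
gripper_force: 30.6
```

Forces are small. I overshoot slightly to finish straightening, then centre and lower.

>>> arm_command:
  motion: [2, 0, -2, 0, 4, 1, -4, 0, 6, 1, -5, 0, 6, 1, -6, 0, 3, 0, -9, 0, 0, -1, -13, 0, -1, -2, -17, 0, -1, -2, -21, 0]

```text
time: 16.85
ee_pos: [0.5747, -0.2328, 0.217]
tcp_rot: [[0.91, 0.415, 0.001], [0.415, -0.91, 0.001], [0.001, -0.0, -1.0]]
force: [0.3, 0.3, -0.3]
grip_width: 0.0182
gripper_force: 29.9
```

>>> arm_command:
  motion: [0, 0, -5, 0, 0, 0, -10, 0, 0, 0, -15, 0, 0, 0, -20, 0, 0, 0, -24, 0, 0, 0, -28, 0, 0, 0, -32, 0, 0, 0, -35, 0]

```text
time: 17.52
ee_pos: [0.5748, -0.2328, 0.1817]
tcp_rot: [[0.91, 0.415, -0.0], [0.415, -0.91, 0.0], [-0.0, -0.0, -1.0]]
force: [0.3, -0.1, -0.4]
grip_width: 0.0184
gripper_force: 29.8
```

>>> arm_command:
  motion: [0, 0, -3, 0, 0, 0, -6, 0, 0, 0, -9, 0, 0, 0, -11, 0, 0, 0, -13, 0, 0, 0, -15, 0, 0, 0, -16, 0, 0, 0, -17, 0]

```text
time: 18.18
ee_pos: [0.575, -0.2329, 0.1653]
tcp_rot: [[0.91, 0.415, 0.0], [0.415, -0.91, -0.0], [0.0, 0.0, -1.0]]
force: [0.2, 0.1, -0.3]
grip_width: 0.0183
gripper_force: 29.8
```

>>> arm_command:
  motion: [0, 0, -1, 0, 0, 0, -2, 0, 0, 0, -3, 0, 0, 0, -3, 0]

```text
time: 18.52
ee_pos: [0.5755, -0.233, 0.1626]
tcp_rot: [[0.91, 0.415, 0.001], [0.415, -0.91, -0.0], [0.001, 0.001, -1.0]]
force: [2.0, -0.7, 1.0]
grip_width: 0.0179
gripper_force: 30.0
```

>>> arm_command:
  motion: [0, 0, -1, 0, 0, 0, -2, 0, 0, 0, -2, 0, 0, 0, -2, 0]

```text
time: 18.85
ee_pos: [0.5756, -0.2332, 0.1621]
tcp_rot: [[0.91, 0.415, 0.003], [0.415, -0.91, -0.0], [0.002, 0.001, -1.0]]
force: [0.4, 0.5, 11.0]
grip_width: 0.0182
gripper_force: 30.9
```

The collar is seated, pressing with 11 N. I ease up, open slightly and lift off.

>>> arm_command:
  motion: [0, 0, 2, 0, 0, 0, 2, 0]

```text
time: 19.02
ee_pos: [0.5753, -0.2329, 0.1628]
tcp_rot: [[0.91, 0.415, 0.001], [0.415, -0.91, -0.0], [0.001, 0.001, -1.0]]
force: [2.5, -1.3, 2.9]
grip_width: 0.0182
gripper_force: 30.0
```

>>> arm_command:
  motion: [0, 0, 0, 0, 0, 0, 0, 0, 0, 0, 0, 0, 0, 0, 0, 0, 0, 0, 0, 0, 0, 0, 0, 0]
  fingers: 45

```text
time: 19.52
ee_pos: [0.5747, -0.2328, 0.1621]
tcp_rot: [[0.91, 0.415, -0.001], [0.415, -0.91, 0.0], [-0.0, -0.0, -1.0]]
force: [0.2, 0.8, -0.4]
grip_width: 0.0447
gripper_force: 0.0
```

>>> arm_command:
  motion: [0, 0, 10, 0, 0, 0, 25, 0, 0, 0, 40, 0, 0, 0, 55, 0, 0, 0, 75, 0, 0, 0, 95, 0, 0, 0, 115, 0, 0, 0, 130, 0]

```text
time: 20.18
ee_pos: [0.575, -0.2331, 0.2951]
tcp_rot: [[0.91, 0.415, 0.002], [0.415, -0.91, -0.001], [0.002, 0.001, -1.0]]
force: [1.2, -0.3, -0.5]
grip_width: 0.0451
gripper_force: 0.0
```

>>> arm_command:
  motion: [-5, 30, 0, 0, -10, 70, 0, 0, -15, 105, 0, 0, -20, 140, 0, 0, -25, 175, 0, 0, -30, 210, 0, 0, -30, 240, 0, 0, -30, 250, 0, 0]

```text
time: 20.85
ee_pos: [0.5445, 0.0233, 0.2929]
tcp_rot: [[0.907, 0.421, 0.0], [0.421, -0.907, 0.003], [0.001, -0.002, -1.0]]
force: [-0.0, 1.0, -0.4]
grip_width: 0.0451
gripper_force: 0.0
```

```bash
python3 look.py l6 215 220 440 165
```

```text
scene offset 182 175
top offset 407 120
20.95 [0.5449 0.0202 0.2928] [ 0.1 -0.2  0.5] [0.01 0.07 0.06]
```

View pics/l6.png

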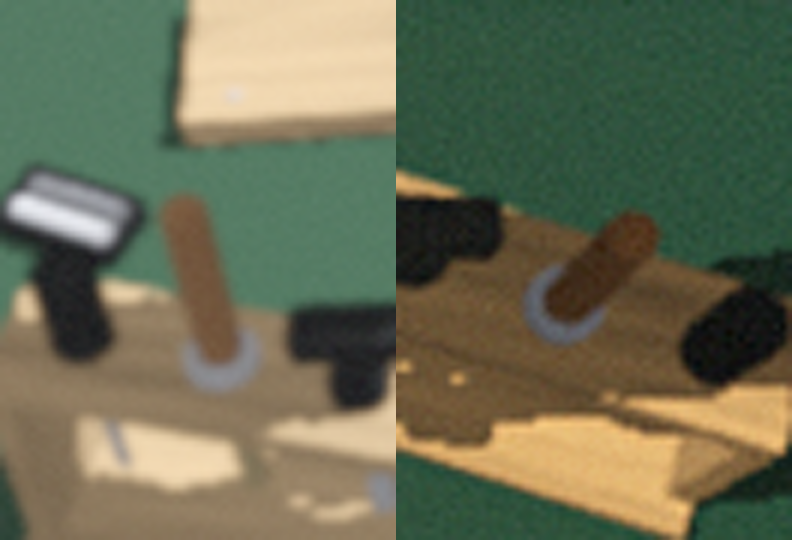

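The brush hangs upright. The handle top is at scene about (212.5,209), as at the start, with the collar flat on the rack at about (218.5,235) and the neighbouring tools unmoved. I hand the job in.

```bash
python3 -c "
from cell import bot
print(bot.finish_job())"
```

```text
the job is handed in; nothing more can be done
None
```

I scrubbed the tube with two pushes to the bottom, drawing the brush up between them until the bristles showed, then hung it upright in its own rack hole, let go and handed the job in at about 21 s; the hand-in returned no verdict.

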